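Cap the cast tees and tip them into their totes

ROBOT

A 6-joint arm with a two-finger parallel gripper is mounted at the origin on the work surface. World frame = base frame: x ahead of the robot, y to its left, z up, the work surface at z = 0. Lengths are in m, angles in rad, forces in N, time in s.
With the tool pointing down it reaches from about 0.35 to 0.975 m from the base axis. Payload 4.9 kg.
Tool frame: the origin (TCP) lies midway between the tips of the shut fingers; the grasp point (between the pads) lies 19 mm behind it; z points along the fingers, y is the direction in which the jaws open and shut (so a half turn about z gives the same grasp; the last joint's range is limited). The gripper opens to 85 mm and grips with 20 to 120 N. Pads are 22 mm wide; open, the fingers measure 114 mm over their backs; the gripper's body (76 mm by 85 mm) begins 54 mm behind the grasp point. The pads swing forward as they close: fully open they stand 13 mm farther back than shut.
Start: joints at [-1.223, 0.053, 1.613, -0, 1.476, -0.119], TCP at [0.281, -0.558, 0.231] pointing down, gripper open.
Joint ranges: [-3.01, 3.01], [-1.01, 2.22], [0.06, 2.58], [-1.02, 4.17], [0.09, 2.62], [-3.14, 3.14]. Speed limits (rad/s): [2.57, 2.57, 3.14, 3.14, 3.14, 3.14].

INTERFACE

Orientations are given as a rotation vector (axis times angle).
In Python, from station import ctrl gives the robot as it stands.
- The arm moves only by the shell command python3 -m jog 'ROWS' [FORCE]. ROWS is JSON, one flat list of numbers, 7 for each row, row after row: the opening, from 0 (shut) to 1 (fully open), then the shift along the tool's x, y, z in m, then the turn, a rotation vector about the tool's x, y, z in degrees. A call has 1 to 10 rows; each row shifts and turns the commanded pose from where the row before left it, along the tool's axes as they then stand; what a row does not reach is not made up. A row lasts 1/8 s, in which the tool goes at most 62.5 mm and 10.7 degrees, less where a joint would pass 70% of its speed; a pose out of reach is approached as far as the arm can. A call with a gripper value outside its range is refused whole. The fingers move at their own pace and stop on an object; FORCE is the grip in N (left out, the last holds). Time passes only in rows, so rows that do not move let the fingers close. It gives the time, the measured TCP pose, the force and the opening at its end, in the units of the state.
- ctrl.get_obs(): the state, without advancing time (a new reading comes with each control period).
- ctrl.get_image(name): name is "scene" or "top" or "wrist"; returns a dict with "image" (480x640x3 uint8, blue, green, red), "camera_matrix" (3x3 intrinsics, pixels), "dist_coeffs" ([k1, k2, p1, p2, k3] as OpenCV has them; the pictures are not rectified), "rvec" (rotation vector, rad) and "tvec" (3), from world to camera coordinates, as OpenCV has them; the wrist camera has in their place "mount" (4x4, takes a point from camera to tool coordinates, whose origin is the TCP and whose axes are the flange's). Camera axes: x right, y down, z forward; pixel columns grow to the right and rows downward; lengths in m; the calibration is good to about 2 mm. A picture is of the moment at which its call begins: read the wrist's pose just before it. There is no depth.
- ctrl.finish_job(): hands the job in, once; it reports no verdict.
Trained networks look in a picture, given as the dict that the camera call returned (one of the last four; its "shot" number tells which), for a name from the list of things; names that differ only in an ending like _2 or _b are one class to them, and where a whole thing is asked for, a point or a joint stands for the part that bears it (a point fixed in the world has none). Each returns a list of dicts, best first, with "p" (0 to 1); they miss things now and then, are a little off and sometimes report something else, mostly with a low value. They report only what shows in the picture. A call takes as long as a camera call.
- ctrl.boxes_of(target, picture): "box" ([centre column, centre row, width, height] in pixels, round what is visible of it).
The state is a dict: "t": time; "q": joint angles; "dq": joint speeds; "effort": joint torques, N m; "tool_pos": TCP position; "tool_rot": TCP orientation; "contact_force": force on the tool from outside, world axes, zero at the start; "wrist_torque": the same for the moment, N m; "opening": finger opening in m.
Only numpy, scipy, OpenCV 4.12 (cv2) and the standard library are available. Lean on these libraries where they do the work, as an engineer would, in place of code of your own. Each camera call takes 0.05 s, during which the arm holds its last target. There are 200 camera calls.

TASK

The cast pipe tees on the steel deck are going out: first press the yellow cap of every tee fully home while all of them stand on the deck, then, since they are too heavy to lift, slide each one along the deck and tip it over the end into the tote of its own colour, grey tees into the grey tote and blue tees into the blue one. There may be three or four of them; leave the other things where they are.

Things in the scene. Friction and masses are not known exactly. Their poses are not given: they have to be found in the camera images.
- deck: fixed steel-faced deck on the table, level top 120 mm above it. Origin at table level under it; x away from the robot, y along the deck. Timber fences 30 mm high at x = -170 and +170 mm (inner faces) bound the tees' channel. No fence at the ends y = -240 and +240 mm: edges to tip tees over, a tote against each. Tees slide on it with friction of about 0.35. Slightly turned from start to start
- bin_grey: grey open tote, 300 (x) x 200 (y) x 108 mm high, walls and floor 5 mm, rim 12 mm below the deck top, standing on the table with its long side 8 mm from one end of the deck (which end varies). Origin: centre of its underside. Fixed
- bin_blue: blue open tote of the same size, at the deck's other end. Origin: centre of its underside. Fixed
- grey1: galvanised grey cast tee standing on the deck (may be absent), 1.7 to 2.3 kg, too heavy to lift. Foot 86 mm diameter, 26 mm high; body 74 mm diameter up to 50 mm; round neck 56 mm diameter from 50 to 84 mm up; side branch 34 mm diameter, axis 34 mm up, reaching 50 mm out along x. Centre of mass about 35 mm up. Origin: centre of the foot's underside; z up the neck
- grey1_mid (a point): point on the axis of grey1, 35 mm above the underside of its foot
- cap_grey1 (a joint): how far the yellow push-in cap in the neck of grey1 is pressed down, m: 0 = 12 mm proud, red stem showing; 0.012 = fully home, flange (53 mm diameter, 6 mm thick) flat on the neck rim at a hard stop. Its top is 102 mm above the foot's underside at 0, 90 mm when home. Moves against about 9 N of friction, stays where left, cannot come out
- grey2: galvanised grey cast tee standing on the deck (may be absent), 1.7 to 2.3 kg, too heavy to lift. Foot 86 mm diameter, 26 mm high; body 74 mm diameter up to 50 mm; round neck 56 mm diameter from 50 to 84 mm up; side branch 34 mm diameter, axis 34 mm up, reaching 50 mm out along x. Centre of mass about 35 mm up. Origin: centre of the foot's underside; z up the neck
- grey2_mid (a point): point on the axis of grey2, 35 mm above the underside of its foot
- cap_grey2 (a joint): how far the yellow push-in cap in the neck of grey2 is pressed down, m: 0 = 12 mm proud, red stem showing; 0.012 = fully home, flange (53 mm diameter, 6 mm thick) flat on the neck rim at a hard stop. Its top is 102 mm above the foot's underside at 0, 90 mm when home. Moves against about 9 N of friction, stays where left, cannot come out
- blue1: dark blue painted cast tee standing on the deck (may be absent), 1.7 to 2.3 kg, too heavy to lift. Foot 86 mm diameter, 26 mm high; body 74 mm diameter up to 50 mm; round neck 56 mm diameter from 50 to 84 mm up; side branch 34 mm diameter, axis 34 mm up, reaching 50 mm out along x. Centre of mass about 35 mm up. Origin: centre of the foot's underside; z up the neck
- blue1_mid (a point): point on the axis of blue1, 35 mm above the underside of its foot
- cap_blue1 (a joint): how far the yellow push-in cap in the neck of blue1 is pressed down, m: 0 = 12 mm proud, red stem showing; 0.012 = fully home, flange (53 mm diameter, 6 mm thick) flat on the neck rim at a hard stop. Its top is 102 mm above the foot's underside at 0, 90 mm when home. Moves against about 9 N of friction, stays where left, cannot come out
- blue2: dark blue painted cast tee standing on the deck (may be absent), 1.7 to 2.3 kg, too heavy to lift. Foot 86 mm diameter, 26 mm high; body 74 mm diameter up to 50 mm; round neck 56 mm diameter from 50 to 84 mm up; side branch 34 mm diameter, axis 34 mm up, reaching 50 mm out along x. Centre of mass about 35 mm up. Origin: centre of the foot's underside; z up the neck
- blue2_mid (a point): point on the axis of blue2, 35 mm above the underside of its foot
- cap_blue2 (a joint): how far the yellow push-in cap in the neck of blue2 is pressed down, m: 0 = 12 mm proud, red stem showing; 0.012 = fully home, flange (53 mm diameter, 6 mm thick) flat on the neck rim at a hard stop. Its top is 102 mm above the foot's underside at 0, 90 mm when home. Moves against about 9 N of friction, stays where left, cannot come out
- tape_measure: lime green tape measure, 50 x 65 x 36 mm, on the deck's far strip; a bystander. Origin: centre of its underside
- coupling: small black pipe coupling, 62 mm diameter, 44 mm high, on the deck's far strip; a bystander. Origin: centre of its underside
- carton: small cardboard carton, 55 x 90 x 60 mm, on the deck's far strip; a bystander. Origin: centre of its underside
- spanner: steel spanner 190 mm long, on the table to the right; a bystander. Origin: middle of the tool
- sealant: red can of sealant, 60 mm diameter, 100 mm high, on the deck's far strip; a bystander. Origin: centre of its underside
- marker_jar: orange jar, 72 mm diameter, 100 mm high, on the table to the left; a bystander. Origin: centre of its underside

How it is judged:
On the way:
1. every cap is pressed fully home (at least 10.5 of 12 mm) while all the tees are still on the deck (value of joint each of cap_grey1, cap_grey2, cap_blue1, cap_blue2 above 0.0105 m and z of each of grey1_mid, grey2_mid, blue1_mid, blue2_mid in the frame of deck above 0.145 m), for 0.2 s.
At the end, for the whole second after the job is handed in: every tee present lies at rest in the tote of its own colour (its middle point inside the walls: within 140 mm and 88 mm of the tote's centre lines and lower than 125 mm above the tote's underside), with its cap still home (at least 9.5 mm down) (x of grey1_mid in the frame of bin_grey between -0.14 and 0.14 m and y of grey1_mid in the frame of bin_grey between -0.088 and 0.088 m and z of each of grey1_mid, grey2_mid in the frame of bin_grey below 0.125 m and value of joint each of cap_grey1, cap_grey2, cap_blue1, cap_blue2 above 0.0095 m and linear speed of each of grey1, grey2, blue1, blue2 below 0.03 m/s and x of grey2_mid in the frame of bin_grey between -0.14 and 0.14 m and y of grey2_mid in the frame of bin_grey between -0.088 and 0.088 m and x of blue1_mid in the frame of bin_blue between -0.14 and 0.14 m and y of blue1_mid in the frame of bin_blue between -0.088 and 0.088 m and z of each of blue1_mid, blue2_mid in the frame of bin_blue below 0.125 m and x of blue2_mid in the frame of bin_blue between -0.14 and 0.14 m and y of blue2_mid in the frame of bin_blue between -0.088 and 0.088 m); the robot touches nothing.
It fails at once if one of the other things is shoved more than 60 mm (distance of any of tape_measure, coupling, carton, spanner, sealant, marker_jar from where it was at the start of the episode above 0.06 m).
It fails at once if a tee is lifted more than about 35 mm off the deck instead of being slid ((z of grey1_mid in the frame of deck above 0.19 m and y of grey1_mid in the frame of deck between -0.235 and 0.235 m) or (z of grey2_mid in the frame of deck above 0.19 m and y of grey2_mid in the frame of deck between -0.235 and 0.235 m) or (z of blue1_mid in the frame of deck above 0.19 m and y of blue1_mid in the frame of deck between -0.235 and 0.235 m) or (z of blue2_mid in the frame of deck above 0.19 m and y of blue2_mid in the frame of deck between -0.235 and 0.235 m)).
Of grey1, grey2, blue1, blue2 only 3 to 4 are there at a start; the rules pass over those that are not, and their reading is None.
At some moment in a run one of grey1, grey2, blue1, blue2 may be knocked a few centimetres aside while the robot is not near it.
Once in a run the grip may slacken for a moment while it holds something.
It also fails if it takes over 210 s, if anything falls off the work surface, if the arm or the gripper's body presses on something with over 40 N, if the wrist force passes 120 N, or if a joint passes its speed limit or range.

## Working session

There is one attempt and no reset: what is moved stays moved. The work goes in short steps, Python scripts to look and compute and a shell command to move; the robot and the scene stay as the last step left them, time stands still between calls to the robot, and variables do not carry over. Pictures are saved under pics/ and viewed, about 12 in all and at most 16, crops included, and the job is handed in when it is done.

```bash
ls; mkdir -p pics; cat > h.py <<'E'
import numpy as np, cv2
from station import ctrl
def shot(n,fn=None):
    o=ctrl.get_obs(); p=ctrl.get_image(n)
    if n=="wrist":
        T=np.eye(4);T[:3,:3]=cv2.Rodrigues(np.array(o["tool_rot"],float))[0];T[:3,3]=o["tool_pos"]
        W=np.linalg.inv(T@np.array(p["mount"]));p["R"]=W[:3,:3];p["t"]=W[:3,3]
    else:
        p["R"]=cv2.Rodrigues(np.array(p["rvec"],float))[0];p["t"]=np.array(p["tvec"],float).ravel()
    if fn: cv2.imwrite("pics/"+fn,p["image"])
    return p
def ray(p,uv):
    n=cv2.undistortPoints(np.array([[uv]],float),np.array(p["camera_matrix"]),np.array(p["dist_coeffs"]))[0,0]
    d=p["R"].T@np.array([n[0],n[1],1]);return -p["R"].T@p["t"],d/np.linalg.norm(d)
def atz(p,uv,z):
    c,d=ray(p,uv);return c+d*(z-c[2])/d[2]
def tri(rays):
    A=sum(np.eye(3)-np.outer(d,d) for c,d in rays);b=sum((np.eye(3)-np.outer(d,d))@c for c,d in rays);return np.linalg.solve(A,b)
def proj(p,X):
    return cv2.projectPoints(np.array(X,float).reshape(-1,3),cv2.Rodrigues(p["R"])[0],p["t"],np.array(p["camera_matrix"]),np.array(p["dist_coeffs"]))[0][:,0]
def yellow(p):
    h=cv2.cvtColor(p["image"],cv2.COLOR_BGR2HSV);m=cv2.inRange(h,(20,120,90),(33,255,255))
    n,l,s,c=cv2.connectedComponentsWithStats(m)
    return [(c[i].round(1),s[i][:5]) for i in range(1,n) if s[i][4]>60]
E
python3 - <<'E'
from h import *
o=ctrl.get_obs();print(o["t"],o["tool_pos"],o["tool_rot"],o["contact_force"])
for n in("top","scene"):
    p=shot(n,n+"0.png");print(n,p["shot"] if "shot" in p else "", -p["R"].T@p["t"])
    for y in yellow(p):print(y)
    for k in("grey1","blue1","bin_grey","bin_blue","deck"):
        print(k,[(np.round(b["box"]),round(b["p"],2)) for b in ctrl.boxes_of(k,p)])
E
```

```text
pics
0.0 [ 0.28104346 -0.55754532  0.23005771] [-3.05441962e+00 -7.26082279e-01  3.30979992e-04] [ 1.50763972  1.1236281  -0.0437769 ]
top 1 [0.34282623 0.01208545 1.58082945]
(array([264.1, 210.3]), array([253, 200,  22,  21, 313], dtype=int32))
(array([335.7, 220.5]), array([325, 210,  22,  22, 310], dtype=int32))
(array([331. , 308.2]), array([320, 298,  23,  22, 331], dtype=int32))
grey1 [(array([328., 314.,  40.,  36.]), 0.81), (array([333., 225.,  37.,  38.]), 0.71), (array([297., 256., 210., 194.]), 0.51), (array([266., 215.,  39.,  34.]), 0.45)]
blue1 [(array([268., 217.,  39.,  38.]), 0.75), (array([513., 299.,  13.,  70.]), 0.19)]
bin_grey [(array([163., 255.,  92., 130.]), 0.58), (array([ 96., 288.,  37.,  33.]), 0.37)]
bin_blue [(array([434., 275.,  83., 130.]), 0.68)]
deck [(array([298., 257., 210., 193.]), 0.73)]
scene 2 [ 1.64012377 -0.51376952  1.55116059]
(array([282.3, 199.2]), array([275, 193,  16,  13, 149], dtype=int32))
(array([359.5, 229.6]), array([352, 223,  16,  14, 147], dtype=int32))
(array([307.7, 243.6]), array([300, 237,  17,  14, 160], dtype=int32))
grey1 [(array([311., 255.,  26.,  38.]), 0.87), (array([286., 210.,  26.,  37.]), 0.75)]
blue1 [(array([359., 241.,  24.,  35.]), 0.85)]
bin_grey [(array([412., 218.,  85.,  89.]), 0.93)]
bin_blue [(array([224., 284.,  88., 108.]), 0.96), (array([305., 290.,  20.,  28.]), 0.31)]
deck [(array([328., 256., 182., 163.]), 0.67), (array([286., 212.,  27.,  34.]), 0.67), (array([151., 304.,  19.,  39.]), 0.58), (array([309., 256.,  23.,  40.]), 0.56)]
```

```bash
python3 -m jog --help 2>&1 | head -20
```

```text
invalid input: not JSON, or not a number
```

View pics/top0.png

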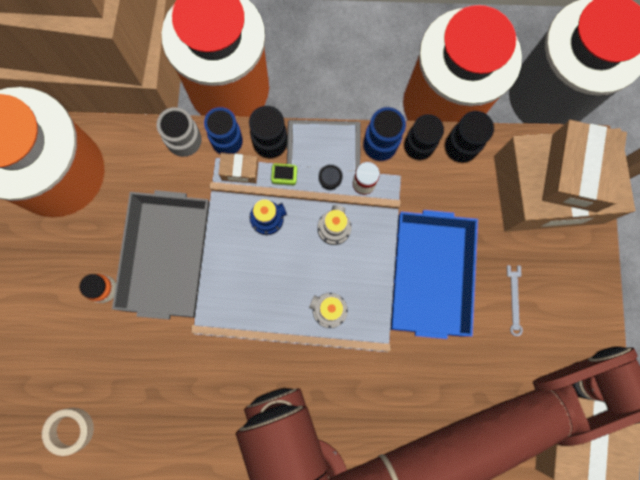

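View pics/scene0.png

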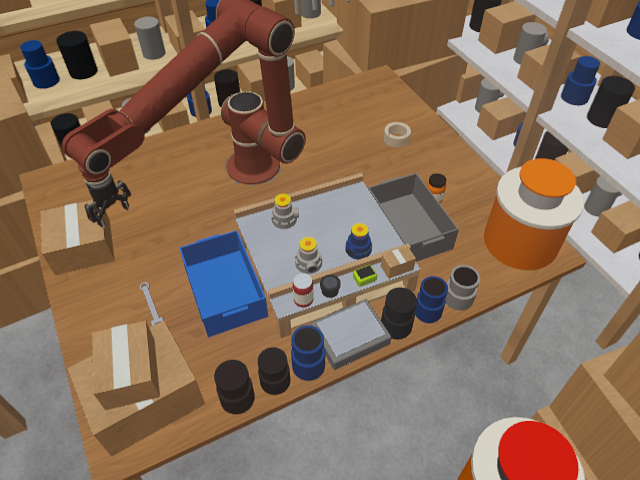

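```bash
python3 - <<'E'
from h import *
t=shot("top");s=shot("scene")
m=dict(blue=((264.1,210.3),(359.5,229.6)),gfar=((335.7,220.5),(307.7,243.6)),gnear=((331,308.2),(282.3,199.2)))
for k,(a,b) in m.items(): print(k,tri([ray(t,a),ray(s,b)]).round(4),atz(t,a,.222).round(4))
o=ctrl.get_obs();print(cv2.Rodrigues(o["tool_rot"])[0].round(3))
im=t["image"][110:360,100:500];cv2.imwrite("pics/c.png",cv2.resize(im,None,fx=2,fy=2,interpolation=cv2.INTER_CUBIC))
E
```

```text
blue [0.6547 0.1142 0.2185] [0.6532 0.1122 0.222 ]
gfar [ 0.6335 -0.0558  0.2201] [ 0.6323 -0.0575  0.222 ]
gnear [ 0.4264 -0.0473  0.2206] [ 0.4255 -0.0492  0.222 ]
[[ 0.893  0.45   0.   ]
 [ 0.45  -0.893 -0.   ]
 [ 0.     0.    -1.   ]]
```

View pics/c.png

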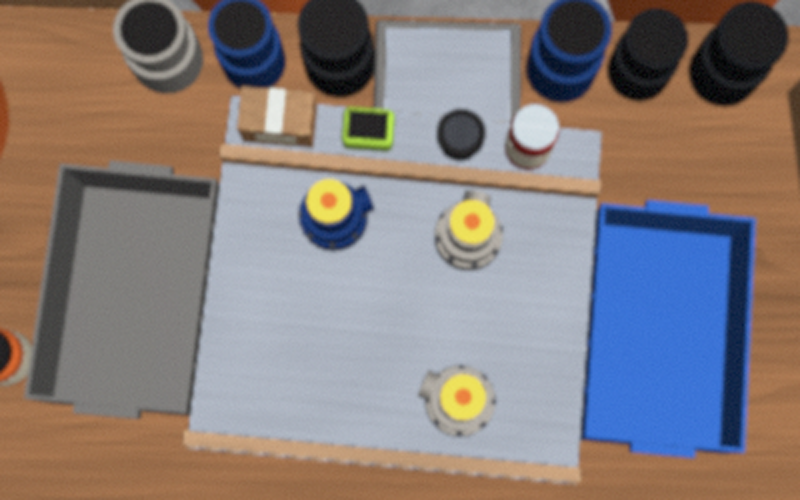

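```bash
python3 - <<'E'
from h import *
t=shot("top")
c={k:atz(t,(100+u/2,110+v/2),.12) for k,(u,v) in dict(nl=(191,432),nr=(579,467),fl=(216,165),fr=(597,192)).items()}
for k in c: print(k,c[k].round(3))
dl=c["fl"]-c["nl"];dr=c["fr"]-c["nr"];dn=c["nl"]-c["nr"]
print([np.degrees(np.arctan2(d[1],d[0])).round(2) for d in(dl,dr,dn)],np.linalg.norm(dn))
# fence top edges direction
a=atz(t,(100+222/2,110+147/2),.15);b=atz(t,(100+600/2,110+182/2),.15);d=a-b;print(a,b,np.degrees(np.arctan2(d[1],d[0])))
for k,(u,v) in dict(gl=(62,166),gb=(30,398),br=(754,218),bb=(744,450)).items(): print(k,atz(t,(100+u/2,110+v/2),.108).round(3))
for k,(u,v,z) in dict(carton=(276,100,.18),tape=(368,125,.156),coup=(460,130,.164),seal=(534,120,.22)).items(): print(k,atz(t,(100+u/2,110+v/2),z).round(3))
E
```

```text
nl [0.382 0.278 0.12 ]
nr [ 0.348 -0.199  0.12 ]
fl [0.72  0.264 0.12 ]
fr [ 0.696 -0.223  0.12 ]
[np.float64(-2.36), np.float64(-4.03), np.float64(85.87)] 0.47773043108823793
[0.73519408 0.25223722 0.15      ] [ 0.701286   -0.22230461  0.15      ] 85.91291305948644
gl [0.717 0.461 0.108]
gb [0.421 0.479 0.108]
br [ 0.669 -0.428  0.108]
bb [ 0.373 -0.407  0.108]
carton [0.788 0.184 0.18 ]
tape [0.767 0.07  0.156]
coup [ 0.761 -0.045  0.164]
seal [ 0.759 -0.132  0.22 ]
```

```bash
python3 -m jog '[0,0,0,-0.012,0,0,-9.9, 0,0,0,-0.012,0,0,-9.9, 0,0,0,-0.012,0,0,-9.9, 0,0,0,-0.012,0,0,-9.9, 0,0,0,-0.012,0,0,-9.9, 0,0,0,-0.012,0,0,-9.8]' 40; cat >> h.py <<'E'
DC=np.array([.539,.028]);a=np.radians(-4);EX=np.array([np.cos(a),np.sin(a)]);EY=np.array([-EX[1],EX[0]])
def dk(X): d=np.array(X)[:2]-DC; return np.round([1000*(d@EX),1000*(d@EY)],1)
def st():
    o=ctrl.get_obs();R=cv2.Rodrigues(o["tool_rot"])[0]
    print("t",round(o["t"],2),"deck mm",dk(o["tool_pos"]),"z",round(o["tool_pos"][2]*1e3,1),"yaw x-86:",round(np.degrees(np.arctan2(R[1,0],R[0,0]))-86,2),"tilt",R[2].round(3),"F",np.round(o["contact_force"],1),"op",round(o["opening"],4))
E
python3 -c "from h import *;st()"; python3 -m jog '[0,0.055,0.011,0,0,0,0, 0,0.055,0.011,0,0,0,0, 0,0.055,0.011,0,0,0,0, 0,0.055,0.011,0,0,0,0, 0,0.055,0.011,0,0,0,0, 0,0.055,0.011,0,0,0,0, 0,0.055,0.011,0,0,0,0, 0,0.055,0.011,0,0,0,0, 0,0.055,0.011,0,0,0,0, 0,0.024,0.01,0,0,0,0]'; python3 -c "from h import *;st()"
```

```text
t: 1.5
tool_pos: [0.2813, -0.5581, 0.3037]
tool_rot: [2.291, 2.15, -0.0]
contact_force: [0.3, -0.2, 0.6]
opening: 0.0001
t 1.5 deck mm [-216.2 -602.6] z 303.7 yaw x-86: 0.37 tilt [-0.  0. -1.] F [ 0.3 -0.2  0.6] op 0.0001
t: 2.75
tool_pos: [0.426, -0.0454, 0.3037]
tool_rot: [2.293, 2.146, 0.001]
contact_force: [-0.3, 0.3, -0.5]
opening: 0.0001
t 2.75 deck mm [-107.6  -81.1] z 303.7 yaw x-86: 0.23 tilt [ 0.     0.001 -1.   ] F [-0.3  0.3 -0.5] op 0.0001
```

```bash
python3 - <<'E'
from h import *
p=shot("wrist","w1.png");t=shot("top")
print(proj(p,[.426,-.048,.222]))
for c,s in yellow(p): X=atz(p,c,.222);print(c,s,X.round(4),dk(X))
for c,s in yellow(t): X=atz(t,c,.222);print("top",c,s[4],X.round(4),dk(X))
E
```

```text
[[322.10509001 256.72447557]]
[625.8 255.4] [ 605  215   35   75 1682] [ 0.6137 -0.0599  0.222 ] [ 80.7 -82.5]
[319.7 256.4] [ 277  217   86   81 4659] [ 0.4246 -0.0477  0.222 ] [-108.9  -83.5]
top [264.1 210.3] 314 [0.6532 0.1122 0.222 ] [108.  92.]
top [335.7 220.5] 312 [ 0.6323 -0.0575  0.222 ] [ 99.1 -78.8]
```

View pics/w1.png

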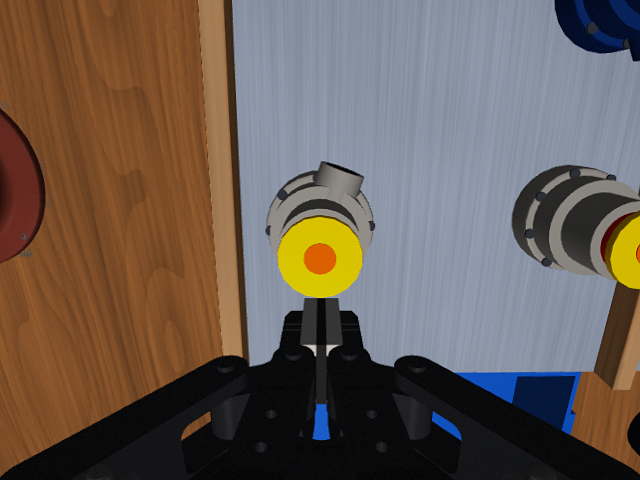

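```bash
python3 -m jog '[0,-0.0025,-0.001,0.04,0,0,0, 0,0,0,0.035,0,0,0, 0,0,0,0.006,0,0,0, 0,0,0,0.005,0,0,0, 0,0,0,0.004,0,0,0]'; python3 -m jog '[0,0,0,0.001,0,0,0, 0,0,0,0.001,0,0,0]'
```

```text
t: 3.48
tool_pos: [0.425, -0.0511, 0.2169]
tool_rot: [2.296, 2.142, 0.0]
contact_force: [-6.7, 1.0, 9.1]
opening: 0.0003
t: 3.72
tool_pos: [0.425, -0.0511, 0.2153]
tool_rot: [2.296, 2.141, 0.0]
contact_force: [-6.2, 1.1, 8.8]
opening: 0.0
```

```bash
python3 -m jog '[0,0,0,0.002,0,0,0, 0,0,0,0.002,0,0,0, 0,0,0,0,0,0,0]'; python3 -m jog '[0,0,0,0.002,0,0,0, 0,0,0,0.001,0,0,0, 0,0,0,0,0,0,0]'
```

```text
t: 4.1
tool_pos: [0.4252, -0.0511, 0.2111]
tool_rot: [2.296, 2.141, 0.001]
contact_force: [-5.0, 0.3, 8.2]
opening: 0.0003
t: 4.47
tool_pos: [0.4254, -0.0511, 0.2099]
tool_rot: [2.295, 2.141, 0.001]
contact_force: [-9.4, 0.8, 15.1]
opening: -0.0002
```

```bash
python3 -m jog '[0,0,0,0.003,0,0,0, 0,0,0,0,0,0,0]'; python3 -m jog '[0,0,0,-0.045,0,0,0, 0,0,0,-0.055,0,0,0, 0,0.003,0.052,0,0,0,0, 0,0.0,0.052,0,0,0,0, 0,0,0.052,0,0,0,0, 0,0.003,0.052,0,0,0,0, 0,0,0,0,0,0,0]'; python3 - <<'E'
from h import *
st();p=shot("wrist")
for c,s in yellow(p): X=atz(p,c,.222);print(c,s,X.round(4),dk(X))
E
```

```text
t: 4.72
tool_pos: [0.4256, -0.0512, 0.2098]
tool_rot: [2.295, 2.141, 0.001]
contact_force: [-16.5, 3.1, 27.3]
opening: 0.0001
t: 5.6
tool_pos: [0.6352, -0.0595, 0.3003]
tool_rot: [-2.296, -2.143, 0.001]
contact_force: [-0.3, 0.4, -0.8]
opening: 0.0003
t 5.6 deck mm [102.  -80.6] z 300.3 yaw x-86: 0.04 tilt [ 0.    -0.001 -1.   ] F [-0.3  0.4 -0.8] op 0.0003
[315.5 249.9] [ 272  209   88   84 4943] [ 0.6314 -0.0564  0.222 ] [ 98.1 -77.7]
[ 17.2 258.6] [   0  217   41   76 1964] [ 0.4493 -0.0494  0.222 ] [-84.1 -83.5]
```

Hard stop confirmed at 209.8 mm with 27 N. Next is the far grey tee.

```bash
python3 -m jog '[0,0.003,-0.004,0.04,0,0,0, 0,0,0,0.033,0,0,0, 0,0,0,0.008,0,0,0, 0,0,0,0.005,0,0,0, 0,0,0,0.004,0,0,0, 0,0,0,0.003,0,0,0, 0,0,0,0.003,0,0,0, 0,0,0,0,0,0,0]'; python3 -m jog '[0,0,0,0.002,0,0,0, 0,0,0,0,0,0,0]';  python3 -m jog '[0,0,0,0.002,0,0,0, 0,0,0,0,0,0,0]'
```

```text
t: 6.65
tool_pos: [0.6288, -0.0558, 0.2103]
tool_rot: [2.295, 2.141, 0.003]
contact_force: [-4.8, 0.5, 6.7]
opening: -0.0001
t: 6.9
tool_pos: [0.6289, -0.0558, 0.21]
tool_rot: [2.295, 2.141, 0.003]
contact_force: [-7.7, 0.6, 12.2]
opening: -0.0001
t: 7.15
tool_pos: [0.629, -0.0558, 0.2099]
tool_rot: [2.294, 2.141, 0.003]
contact_force: [-12.0, 2.3, 18.8]
opening: -0.0004
```

```bash
python3 -m jog '[0,0,0,-0.045,0,0,0, 0,0,0,-0.055,0,0,0, 0,0.057,0.004,0,0,0,0, 0,0.057,0.004,0,0,0,0, 0,0.056,0.004,0,0,0,0, 0,0,0,0,0,0,0]'; python3 - <<'E'
from h import *
st();p=shot("wrist")
for c,s in yellow(p): X=atz(p,c,.222);print(c,s,X.round(4),dk(X))
E
```

```text
t: 7.9
tool_pos: [0.6525, 0.1166, 0.3042]
tool_rot: [2.29, 2.148, 0.005]
contact_force: [0.1, -0.6, 0.1]
opening: 0.0
t 7.9 deck mm [107.   96.3] z 304.2 yaw x-86: 0.32 tilt [ 0.001  0.004 -1.   ] F [ 0.1 -0.6  0.1] op 0.0
[322.8 256.8] [ 280  217   86   81 4685] [0.6531 0.1139 0.222 ] [107.8  93.6]
```

```bash
python3 -m jog '[0,-0.003,0.001,0.042,0,0,0, 0,0,0,0.035,0,0,0, 0,0,0,0.008,0,0,0, 0,0,0,0.005,0,0,0, 0,0,0,0.004,0,0,0, 0,0,0,0.003,0,0,0, 0,0,0,0.003,0,0,0, 0,0,0,0,0,0,0]'; python3 -m jog '[0,0,0,0.002,0,0,0, 0,0,0,0,0,0,0]';  python3 -m jog '[0,0,0,0.002,0,0,0, 0,0,0,0,0,0,0]'
```

```text
t: 8.95
tool_pos: [0.6534, 0.1086, 0.2099]
tool_rot: [2.296, 2.14, 0.001]
contact_force: [-13.3, -2.7, 19.9]
opening: -0.0002
t: 9.2
tool_pos: [0.6535, 0.1086, 0.2098]
tool_rot: [2.296, 2.14, 0.002]
contact_force: [-16.0, -3.1, 26.2]
opening: 0.0002
t: 9.45
tool_pos: [0.6536, 0.1086, 0.2098]
tool_rot: [2.295, 2.139, 0.003]
contact_force: [-19.5, -4.1, 31.7]
opening: -0.0
```

```bash
python3 -m jog '[0,0,0,-0.05,0,0,0, 0,0,0,-0.05,0,0,0, 1,-0.034,-0.043,0,0,0,0, 1,-0.034,-0.043,0,0,0,0, 1,-0.034,-0.043,0,0,0,0, 1,-0.034,-0.043,0,0,0,0, 1,-0.036,-0.044,0,0,0,0, 1,0,0,0,0,0,0]'; python3 - <<'E'
from h import *
st();p=shot("wrist","w2.png");s=shot("scene");t=shot("top")
for n,q in(("w",p),("s",s),("t",t)):
  for c,b in yellow(q): X=atz(q,c,.210);print(n,c,b,X.round(4),dk(X))
E
```

```text
t: 10.45
tool_pos: [0.4239, -0.0485, 0.2995]
tool_rot: [2.299, 2.135, 0.003]
contact_force: [1.1, 0.6, 0.6]
opening: 0.0856
t 10.45 deck mm [-109.4  -84.4] z 299.5 yaw x-86: -0.26 tilt [-0.002  0.004 -1.   ] F [1.1 0.6 0.6] op 0.0856
w [623.5 243.1] [ 601  201   39   77 1872] [ 0.6157 -0.0597  0.21  ] [ 82.6 -82.1]
w [287.2 293.2] [ 246  257   82   74 4033] [ 0.3998 -0.077   0.21  ] [-131.5 -114.4]
s [271.4 199.4] [264 193  16  13 148] [ 0.4021 -0.0741  0.21  ] [-129.4 -111.4]
s [359.4 232. ] [352 226  16  13 151] [0.6575 0.1149 0.21  ] [112.2  95. ]
s [307.7 246. ] [300 240  17  13 160] [ 0.6352 -0.0546  0.21  ] [101.8 -75.7]
t [264.4 211.4] [254 201  22  22 318] [0.6532 0.1123 0.21  ] [108.1  92.1]
t [335.2 221.7] [325 211  22  22 312] [ 0.6319 -0.057   0.21  ] [ 98.6 -78.3]
t [345. 326.] [337 321  18  10 107] [ 0.3859 -0.0827  0.21  ] [-145.  -121.1]
```

```bash
python3 -m jog '[1,-0.014,-0.01,0,0,0,0, 1,-0.0145,-0.0105,0.02,0,0,0, 1,0,0,0.04,0,0,0, 1,0,0,0.04,0,0,0, 1,0,0,0.0265,0,0,0]'; python3 -m jog '[0.5,0,0,0,0,0,0, 0.5,0,0,0,0,0,0, 0.5,0,0,0,0,0,0, 0.5,0,0,0,0,0,0]' 60; python3 -c "
from h import *;st();shot('wrist','w3.png')"
```

```text
t: 11.22
tool_pos: [0.4035, -0.0727, 0.169]
tool_rot: [-2.294, -2.143, 0.002]
contact_force: [-0.2, 0.2, -0.1]
opening: 0.085
t: 11.72
tool_pos: [0.4034, -0.0732, 0.1721]
tool_rot: [-2.296, -2.143, 0.001]
contact_force: [-4.6, 2.0, 2.7]
opening: 0.0549
t 11.72 deck mm [-128.2 -110.5] z 172.1 yaw x-86: 0.08 tilt [ 0.    -0.001 -1.   ] F [-4.6  2.   2.7] op 0.0549
```

View pics/w3.png

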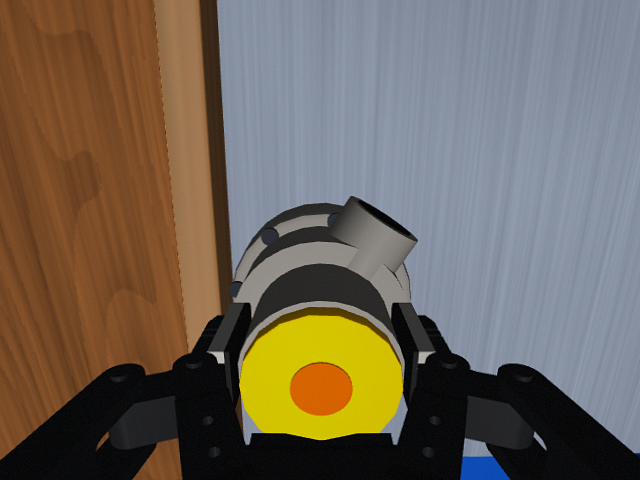

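```bash
python3 -m jog '[0.4,0.01,0.008,0,0,0,0, 0.4,0.025,0.009,0,0,0,0, 0.4,0.035,0.009,0,0,0,0, 0.4,0.035,0.009,0,0,0,0, 0.4,0.035,0.009,0,0,0,0, 0.4,0.035,0.006,0,0,0,0, 0.4,0.035,0,0,0,0,0, 0.4,0.035,0,0,0,0,0, 0.4,0.035,0,0,0,0,0, 0.4,0.02,0,0,0,0,0]'; python3 - <<'E'
from h import *
st();t=shot("top","t3.png");s=shot("scene")
for n,q in(("s",s),("t",t)):
  for c,b in yellow(q): X=atz(q,c,.210);print(n,c,b,X.round(4),dk(X))
E
```

```text
t: 13.02
tool_pos: [0.4751, 0.2226, 0.1724]
tool_rot: [2.292, 2.143, -0.001]
contact_force: [-1.3, -10.7, 4.5]
opening: 0.0547
t 13.03 deck mm [-77.3 189.7] z 172.4 yaw x-86: 0.13 tilt [-0.003  0.002 -1.   ] F [ -1.3 -10.7   4.5] op 0.0547
s [358.1 185. ] [354 179  10  12  79] [0.4727 0.2136 0.21  ] [-79.1 180.5]
s [359.4 232. ] [352 226  16  13 151] [0.6575 0.1149 0.21  ] [112.2  95. ]
s [307.7 246. ] [300 240  17  13 160] [ 0.6352 -0.0546  0.21  ] [101.8 -75.7]
t [264.4 211.4] [254 201  22  22 322] [0.6532 0.1123 0.21  ] [108.1  92.1]
t [335.2 221.7] [325 211  22  22 312] [ 0.6319 -0.057   0.21  ] [ 98.6 -78.3]
```

```bash
python3 -m jog '[0.4,0.02,0,0,0,0,0, 0.4,0.025,0,0,0,0,0, 0.4,0.02,0,0,0,0,0, 0.4,0.015,0,0,0,0,0, 0.4,0,0,0,0,0,0]'; python3 - <<'E'
from h import *
st();shot("scene","s4.png")
E
python3 -m jog '[1,0,0,0,0,0,0, 1,0,0,0,0,0,0, 1,0,0,0,0,0,0, 1,0,0,-0.02,0,0,0, 1,0,0,-0.05,0,0,0, 1,0,0,-0.05,0,0,0, 1,0,0,0,0,0,0]'; python3 - <<'E'
from h import *
st();a=cv2.imread("pics/s4.png");s=shot("scene");b=s["image"]
cv2.imwrite("pics/s5.png",cv2.resize(np.hstack([a[120:320,250:500],b[120:320,250:500]]),None,fx=1.6,fy=1.6))
w=shot("wrist","w5.png")
E
```

```text
t: 13.75
tool_pos: [0.4792, 0.3032, 0.1695]
tool_rot: [-2.295, -2.143, -0.001]
contact_force: [0.9, 2.0, -7.0]
opening: 0.0545
t 13.75 deck mm [-78.9 270.4] z 169.5 yaw x-86: 0.08 tilt [ 0.002 -0.001 -1.   ] F [ 0.9  2.  -7. ] op 0.0545
t: 14.68
tool_pos: [0.4821, 0.3034, 0.2993]
tool_rot: [2.294, 2.141, 0.019]
contact_force: [0.3, -0.0, -0.9]
opening: 0.0855
t 14.68 deck mm [-76.  270.8] z 299.3 yaw x-86: 0.05 tilt [ 0.006  0.011 -1.   ] F [ 0.3 -0.  -0.9] op 0.0855
```

View pics/s5.png

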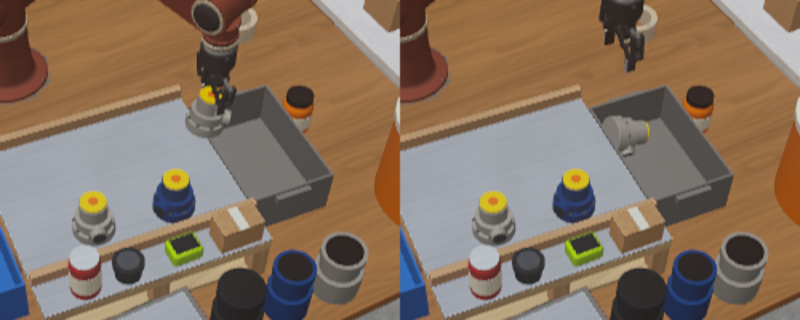

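```bash
python3 -m jog '[1,-0.045,0.046,0,0,0,0, 1,-0.045,0.046,0,0,0,0, 1,-0.044,0.046,0,0,0,0, 1,-0.044,0.046,0,0,0,0, 1,0,0,0,0,0,0]'; python3 - <<'E'
from h import *
st();p=shot("wrist");t=shot("top")
for n,q in(("w",p),("t",t)):
  for c,b in yellow(q): X=atz(q,c,.210);print(n,c,b,X.round(4),dk(X))
E
```

```text
t: 15.4
tool_pos: [0.6479, 0.1128, 0.2877]
tool_rot: [-2.301, -2.136, 0.006]
contact_force: [-0.4, 0.7, -0.9]
opening: 0.0851
t 15.4 deck mm [102.7  92.2] z 287.7 yaw x-86: -0.25 tilt [-0.001 -0.004 -1.   ] F [-0.4  0.7 -0.9] op 0.0851
w [331.1 252.6] [ 287  212   89   83 4934] [0.653  0.1137 0.21  ] [107.7  93.4]
t [268.8 213. ] [262 202  13  21 145] [0.6496 0.1017 0.21  ] [105.2  81.3]
t [335.2 221.7] [325 211  22  22 310] [ 0.6319 -0.057   0.21  ] [ 98.6 -78.3]
```

```bash
python3 -m jog '[1,0.001,0.004,0.03,0,0,0, 1,0,0,0.04,0,0,0, 1,0,0,0.03,0,0,0, 1,0,0,0.012,0,0,0]'; python3 -m jog '[0.4,0,0,0,0,0,0, 0.4,0,0,0,0,0,0, 0.4,0,0,0,0,0,0, 0.4,0,0,0,0,0,0]' 60; python3 -c "from h import *;st()"
```

```text
t: 16.0
tool_pos: [0.6485, 0.1186, 0.1759]
tool_rot: [-2.292, -2.144, 0.006]
contact_force: [-0.2, 0.9, -0.0]
opening: 0.0856
t: 16.5
tool_pos: [0.6529, 0.1177, 0.1817]
tool_rot: [2.294, 2.141, 0.008]
contact_force: [4.7, 2.4, 1.9]
opening: 0.0546
t 16.5 deck mm [107.4  97.4] z 181.7 yaw x-86: 0.06 tilt [ 0.002  0.006 -1.   ] F [4.7 2.4 1.9] op 0.0546
```

```bash
python3 -m jog '[1,0,0,0,0,0,0, 1,-0.004,0,0.006,0,0,0, 1,0,0,0.003,0,0,0, 0.4,0,0,0,0,0,0, 0.4,0,0,0,0,0,0, 0.4,0,0,0,0,0,0, 0.4,0,0,0,0,0,0]' 60; python3 -c "from h import *;st()"; python3 -m jog '[0.4,0,-0.01,0,0,0,0, 0.4,-0.005,-0.025,0,0,0,0, 0.4,-0.01,-0.03,0,0,0,0, 0.4,-0.015,-0.03,0,0,0,0, 0.4,-0.025,-0.02,0,0,0,0, 0.4,-0.035,-0.005,0,0,0,0, 0.4,-0.035,0,0,0,0,0, 0.4,-0.035,0,0,0,0,0, 0.4,-0.035,0,0,0,0,0, 0.4,-0.02,0,0,0,0,0]';python3 -c "from h import *;st()"
```

```text
t: 17.38
tool_pos: [0.6517, 0.1131, 0.1705]
tool_rot: [2.295, 2.142, 0.003]
contact_force: [5.3, 0.2, -0.7]
opening: 0.0547
t 17.38 deck mm [106.5  92.7] z 170.5 yaw x-86: 0.04 tilt [ 0.     0.003 -1.   ] F [ 5.3  0.2 -0.7] op 0.0547
t: 18.62
tool_pos: [0.5161, -0.0922, 0.1705]
tool_rot: [-2.295, -2.141, -0.006]
contact_force: [0.4, 9.9, 3.1]
opening: 0.0546
t 18.62 deck mm [ -14.4 -121.5] z 170.5 yaw x-86: 0.02 tilt [ 0.005  0.001 -1.   ] F [0.4 9.9 3.1] op 0.0546
```

```bash
python3 -m jog '[0.4,-0.025,0,0,0,0,0, 0.4,-0.033,0,0,0,0,0, 0.4,-0.033,0,0,0,0,0, 0.4,-0.03,0,0,0,0,0, 0.4,-0.02,0,0,0,0,0, 0.4,-0.01,0,0,0,0,0, 0.4,0,0,0,0,0,0]'; python3 -c "from h import *;st()"
python3 -m jog '[1,0,0,0,0,0,0, 1,0,0,0,0,0,0, 1,0,0,0,0,0,0, 1,0,0,-0.02,0,0,0, 1,0,0,-0.05,0,0,0, 1,0,0,-0.05,0,0,0, 1,0,0,0,0,0,0]'; python3 - <<'E'
from h import *
st();s=shot("scene");t=shot("top");p=shot("wrist")
a=s["image"][150:370,130:480];b=t["image"][170:390,300:500]
cv2.imwrite("pics/s6.png",cv2.resize(np.hstack([a,b]),None,fx=1.4,fy=1.4))
for n,q in(("w",p),("t",t),("s",s)):
  for c,b in yellow(q): X=atz(q,c,.210);print(n,c,b,X.round(4),dk(X))
E
```

```text
t: 19.5
tool_pos: [0.5036, -0.2436, 0.1667]
tool_rot: [-2.294, -2.14, 0.005]
contact_force: [-2.1, -2.6, -13.9]
opening: 0.0543
t 19.5 deck mm [ -16.4 -273.4] z 166.7 yaw x-86: 0.01 tilt [ 0.001 -0.006 -1.   ] F [ -2.1  -2.6 -13.9] op 0.0543
t: 20.38
tool_pos: [0.5081, -0.2451, 0.2984]
tool_rot: [2.287, 2.135, 0.005]
contact_force: [-0.6, -0.1, 0.5]
opening: 0.0854
t 20.38 deck mm [ -11.8 -274.6] z 298.4 yaw x-86: 0.05 tilt [-0.006  0.012 -1.   ] F [-0.6 -0.1  0.5] op 0.0854
w [299.7 309.9] [278 295  39  22 110] [ 0.4897 -0.2811  0.21  ] [ -27.6 -311.8]
t [335.2 221.8] [325 211  22  22 312] [ 0.6317 -0.057   0.21  ] [ 98.4 -78.3]
s [307.7 246. ] [300 240  17  13 160] [ 0.6352 -0.0546  0.21  ] [101.8 -75.7]
```

View pics/s6.png

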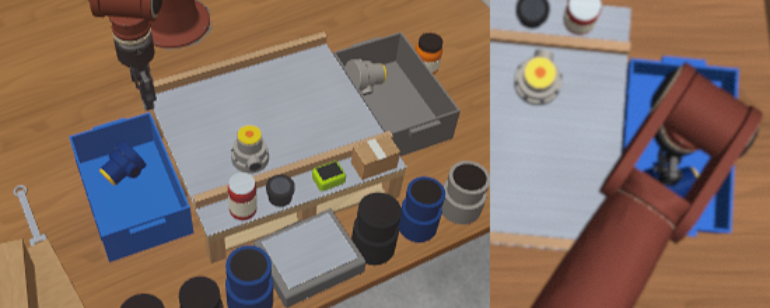

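```bash
python3 -m jog '[1,0.05,0.028,0,0,0,0, 1,0.05,0.028,0,0,0,0, 1,0.05,0.028,0,0,0,0, 1,0.048,0.027,0,0,0,0, 1,0,0,0,0,0,0]'; python3 - <<'E'
from h import *
st();p=shot("wrist")
for c,b in yellow(p): X=atz(p,c,.210);print(c,b,X.round(4),dk(X))
E
```

```text
t: 21.15
tool_pos: [0.6304, -0.0504, 0.2872]
tool_rot: [-2.289, -2.146, 0.003]
contact_force: [-0.3, -0.2, 0.0]
opening: 0.0854
t 21.15 deck mm [ 96.6 -71.8] z 287.2 yaw x-86: 0.32 tilt [ 0.001 -0.004 -1.   ] F [-0.3 -0.2  0. ] op 0.0854
[324.8 264.7] [ 281  224   88   83 4823] [ 0.6313 -0.0564  0.21  ] [ 98.  -77.8]
```

```bash
python3 -m jog '[1,-0.005,0.002,0.03,0,0,0, 1,0,0,0.04,0,0,0, 1,0,0,0.03,0,0,0, 1,0,0,0.013,0,0,0, 1,0,0,0,0,0,0]'; python3 -c "from h import *;st()"
```

```text
t: 21.82
tool_pos: [0.6308, -0.0595, 0.1756]
tool_rot: [-2.296, -2.141, 0.002]
contact_force: [-0.0, -0.0, 0.1]
opening: 0.0856
t 21.82 deck mm [ 97.6 -80.9] z 175.6 yaw x-86: -0.01 tilt [ 0.    -0.002 -1.   ] F [-0.  -0.   0.1] op 0.0856
```

```bash
python3 -m jog '[1,0.002,0,0.004,0,0,0, 0.4,0,0,0,0,0,0, 0.4,0,0,0,0,0,0, 0.4,0,0,0,0,0,0, 0.4,0,0,0,0,0,0]' 60; python3 -c "from h import *;st()"; python3 -m jog '[0.4,0.01,-0.002,0,0,0,0, 0.4,0.025,-0.004,0,0,0,0, 0.4,0.035,-0.005,0,0,0,0, 0.4,0.035,-0.005,0,0,0,0, 0.4,0.035,-0.004,0,0,0,0, 0.4,0.035,0,0,0,0,0, 0.4,0.035,0,0,0,0,0, 0.4,0.035,0,0,0,0,0, 0.4,0.025,0,0,0,0,0, 0.4,0,0,0,0,0,0]'; python3 -c "from h import *;st()"
```

```text
t: 22.45
tool_pos: [0.6321, -0.0569, 0.1742]
tool_rot: [2.296, 2.143, 0.001]
contact_force: [-4.4, 0.5, 6.2]
opening: 0.0544
t 22.45 deck mm [ 98.8 -78.2] z 174.2 yaw x-86: 0.06 tilt [-0.     0.001 -1.   ] F [-4.4  0.5  6.2] op 0.0544
t: 23.7
tool_pos: [0.6315, 0.217, 0.1743]
tool_rot: [-2.294, -2.145, -0.009]
contact_force: [1.9, 7.4, 3.1]
opening: 0.0543
t 23.7 deck mm [ 79.1 194.9] z 174.3 yaw x-86: 0.15 tilt [ 0.005  0.003 -1.   ] F [1.9 7.4 3.1] op 0.0543
```

```bash
python3 -m jog '[0.4,0.02,0,0,0,0,0, 0.4,0.025,0,0,0,0,0, 0.4,0.02,0,0,0,0,0, 0.4,0.01,0,0,0,0,0, 0.4,0,0,0,0,0,0]'; python3 -c "from h import *;st()"
python3 -m jog '[1,0,0,0,0,0,0, 1,0,0,0,0,0,0, 1,0,0,0,0,0,0, 1,0,0,-0.02,0,0,0, 1,0,0,-0.05,0,0,0, 1,0,0,-0.05,0,0,0, 1,-0.06,-0.03,0,0,0,0, 1,-0.06,-0.03,0,0,0,0, 1,-0.06,-0.03,0,0,0,0, 1,0,0,0,0,0,0]'; python3 - <<'E'
from h import *
st();s=shot("scene");t=shot("top")
a=s["image"][150:370,130:480];b=t["image"][170:390,100:300]
cv2.imwrite("pics/s7.png",cv2.resize(np.hstack([a,b]),None,fx=1.4,fy=1.4))
E
```

```text
t: 24.32
tool_pos: [0.6352, 0.2891, 0.1712]
tool_rot: [-2.295, -2.143, 0.001]
contact_force: [2.1, 0.3, -4.7]
opening: 0.0541
t 24.32 deck mm [ 77.7 267.2] z 171.2 yaw x-86: 0.09 tilt [ 0.    -0.002 -1.   ] F [ 2.1  0.3 -4.7] op 0.0541
t: 25.58
tool_pos: [0.5391, 0.1246, 0.2946]
tool_rot: [2.3, 2.138, 0.002]
contact_force: [1.3, -0.2, -0.0]
opening: 0.086
t 25.57 deck mm [-6.7 96.4] z 294.6 yaw x-86: -0.18 tilt [-0.     0.002 -1.   ] F [ 1.3 -0.2 -0. ] op 0.086
```

View pics/s7.png

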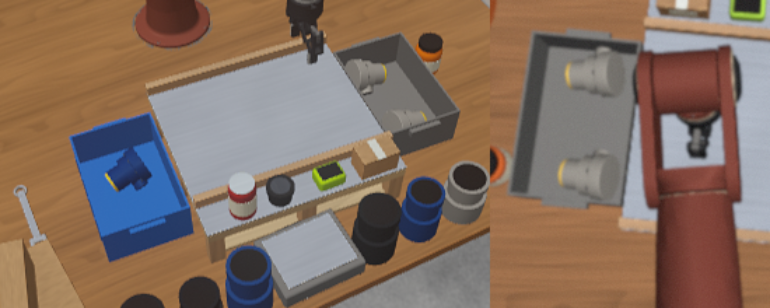

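```bash
python3 -m jog '[1,0,0,0,0,0,0, 1,0,0,0,0,0,0, 1,0,0,0,0,0,0, 1,0,0,0,0,0,0]' >/dev/null; python3 - <<'E'
from h import *
t=shot("top");
for k in("grey1","blue1"):
  for b in ctrl.boxes_of(k,t):
    X=atz(t,b["box"][:2],.045);print(k,np.round(b["box"]),round(b["p"],2),dk(X))
ctrl.get_obs();u=shot("top");d=cv2.absdiff(t["image"],u["image"]);print("max diff totes",d[180:340,110:210].max(),d[200:345,395:480].max())
a=t["image"][180:340,110:240];b=t["image"][200:360,380:510]
cv2.imwrite("pics/t8.png",cv2.resize(np.hstack([a,b]),None,fx=3,fy=3,interpolation=cv2.INTER_CUBIC))
E
```

```text
grey1 [172. 297.  45.  36.] 0.78 [-104.8  320.9]
grey1 [176. 222.  45.  34.] 0.62 [ 93.8 337.4]
grey1 [282. 174.  27.  23.] 0.38 [252.1  70.6]
blue1 [425. 291.  41.  36.] 0.79 [ -28.7 -334.6]
max diff totes 17 22
```

View pics/t8.png

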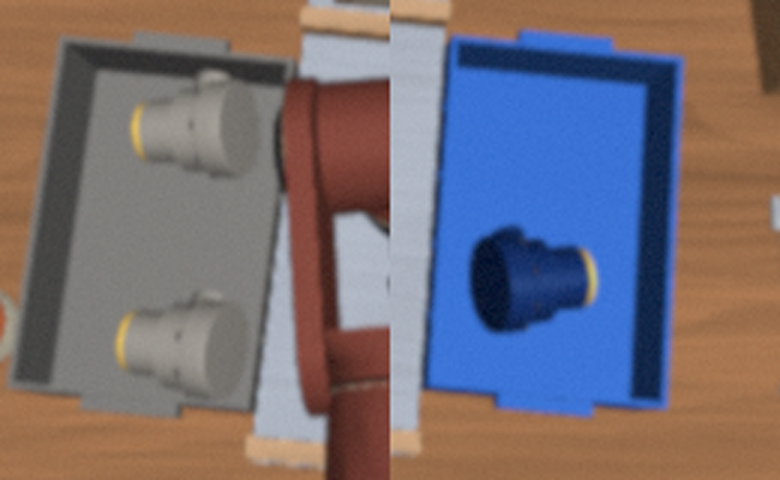

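```bash
python3 -c "from station import ctrl;print(ctrl.finish_job(), ctrl.get_obs()['t'])"
```

```text
the job is handed in; nothing more can be done
the job is handed in; nothing more can be done
```

I found three tees, two grey and one blue, and handed the job in with all three lying in the tote of their own colour. No verdict was reported.

- **Caps:** I pressed all three while every tee stood on the deck. Each met a hard stop with its top about 210 mm above the table, at 19–32 N, which matches fully home.
- **Knocked tee:** The near grey tee was then knocked about 35 mm towards the near fence. I located it again before gripping it.
- **Moves:** I gripped each tee by the neck, slid it along the deck until its axis was about 27–33 mm past the end, and let go. Each one tipped in on its own. The greys went in at opposite ends of their tote, and the blue was steered clear of the far grey.
- **Last checks:** The final pictures show each tee on its side, with no gap visible under its cap. Two successive top-view pictures differed only by what looked like noise, so the tees were at rest. My position estimates put them about 105 mm or less and 27 mm or less from the tote centre lines, against limits of 140 and 88 mm.
- **Bystanders and robot:** I saw no bystander displaced, though I did not measure them. The gripper was open, about 295 mm up and clear of everything.
- **Disagreements:** The top and scene cameras differed by up to about 4 mm, so I trusted the wrist camera for the grasps. One low-confidence "grey" detection (0.38) was the tape measure. I saw no sign of the grip slackening.

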